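# Clamp the tablet bottle and take off its push-and-turn safety cap

### The job

Open the vitamin bottle that stands in the one-hand dock: first swing the red-tabbed clamp arm right down until it rests on the bottle's shoulder, then press the white safety cap down, turn it anticlockwise while pressed until it is free, and lift it straight up. Finish still holding the cap in the gripper, level and still, about 5 to 10 cm above the bottle's neck; the clamp stays down, the bottle stays seated in the dock, and the things round about are left alone.

Things in the scene. Friction and masses are not known exactly. Their poses are not given: they have to be found in the camera images.
- dock: Grey bottle dock fixed to the worktop: base 172 x 124 x 10 mm, square pocket (walls up to 42 mm above the worktop) round the bottle's foot. Origin on the worktop under the pocket's centre; z up, x from the front (tab side) to the back (hinge side), y left. The clamp arm swings in the plane of dock x and z, 33 mm left (+y) of the bottle's axis.
- clamp_hinge (a point): Point on the clamp arm's hinge axis (the axis runs along the dock's y), at dock x = +58 mm, y = +33 mm, 76 mm above the worktop. Axes as the dock's.
- clamp_tab (a point): Centre of the upper face of the red push tab (32 x 30 x 9 mm) at the free end of the clamp arm, 125 mm from the hinge and 5 mm above the arm's mid-line; the bar between is 10 mm wide, 7 mm thick. Pushed shut, the tab goes on an arc, forwards (dock -x) and down. Shut, its upper face is 81 mm above the worktop, the bar's top 80 mm.
- clamp (a joint): Angle of the clamp arm above level, rad: 0 = shut, level, the pad resting on the bottle's shoulder; it starts raised, between 0.55 and 0.95. A stiff hinge: the arm stays where it is left; about 2 to 4 N on the tab moves it.
- bottle: Orange square bottle, loose in the dock's pocket (about 2 mm play; the pocket keeps it from turning): body 70 x 70 x 60 mm, then a round neck. Origin at the centre of its underside, 10 mm above the worktop; z up along the neck. Its flat shoulder is 60 mm above its origin.
- neck_rim (a point): Centre of the rim of the bottle's neck, on the bottle's axis, 101 mm above the bottle's underside (111 mm above the worktop), hidden in the cap at the start. A sprung liner plate stands up to 9 mm above it.
- cap_center (a point): Centre (half-way up) of the loose white ribbed cap, 49 mm across, 28 mm high, 30 g, hard plastic; z up along its axis, x along the blue bar on top. Locked at the start on the bottle's axis with this point 108 mm above the worktop (underside 94, top 122 mm), x parallel to the bottle's x. The shoulder lies 24 mm and the shut clamp bar 14 mm below its underside.
- cap: The same cap, origin at the centre of its underside. Three inner lugs sit in notches of the neck, a spring pushes the cap up into them: so it turns only a few degrees and does not lift. Pressed down 5 to 7 mm (5 N at first, 10 N at 4 mm, hard stop at 7) and kept so, it turns anticlockwise seen from above; 42 to 80 degrees from its start it is free to lift, at about 85 it stops.
There are look-alikes about, which are no part of the job. What is meant by the cap is not pink, purple or turquoise, and is the smaller of those in its own colour.

How it is judged (in metres and radians):
On the way, in this order (a step that is already met when the one before it is completed fails the run):
1. the clamp is down on the bottle's shoulder, the cap still locked on (value of joint clamp below 0.08 rad and z of cap_center in the frame of bottle below 0.102 m and angle between the x axis of cap_center and the x axis of bottle, either way round below 0.25 rad), for 0.2 s.
2. the cap, still down on the neck, is turned out of its notches (angle between the x axis of cap_center and the x axis of bottle, either way round above 0.6 rad and z of cap_center in the frame of bottle below 0.102 m and value of joint clamp below 0.1 rad), for 0.05 s.
At the end, for the whole second after the job is handed in: The gripper holds the cap, touching nothing else, still (under 3 cm/s), within 0.25 rad of level, its centre 40 to 150 mm above the neck's rim and within 30 mm of the bottle's axis; the clamp is within 0.1 rad of shut; the bottle stands upright in the dock, not raised more than 4 mm (z of cap_center in the frame of neck_rim between 0.04 and 0.15 m and horizontal distance between cap_center and neck_rim below 0.03 m and angle between cap_center's own z axis and vertical below 0.25 rad and contact force between cap and the fingers above 1 N and contact force between cap and bottle below 0.05 N and linear speed of cap below 0.03 m/s and value of joint clamp below 0.1 rad and z of bottle in the frame of dock below 0.014 m and horizontal distance between bottle and dock below 0.008 m and angle between bottle's own z axis and vertical below 0.06 rad); the arm keeps its last pose, push and grip.
It fails at once if the bottle is pulled up out of its seat or tipped (z of bottle in the frame of dock above 0.025 m or angle between bottle's own z axis and vertical above 0.2 rad).
It fails at once if a bystander is pushed about (distance of any of glass, mug, blister, lemon from where it was at the start of the episode above 0.03 m).
It also fails if it takes over 51 s, if anything falls off the work surface, if the arm or the gripper's body presses on something with over 40 N, if the wrist force passes 120 N, or if a joint passes its speed limit or range.

### The arm

A 7-joint arm with a two-finger parallel gripper is mounted at the origin on a cart in front of the work surface, level with it; the furniture and walls round the work are solid. World frame = base frame: x ahead of the robot, y to its left, z up, the work surface at z = 0. Lengths are in mm, angles in rad, forces in N, time in s.
With the tool pointing down it reaches from about 400 to 875 mm from the base axis. Payload 4.4 kg.
Tool frame: the origin (TCP) lies at the very end of the fingers, on their centre line; the grasp point (between the pads) lies ctrl.grip_depth behind it (ctrl.grip_depth is the distance from the TCP to the grasp point, in mm); z points along the fingers, y is the direction in which the jaws open and shut (so a half turn about z gives the same grasp; the last joint's range is limited). The gripper opens to 85 mm and grips with 20 to 120 N. Pads are 22 mm wide; open, the fingers measure 114 mm over their backs; the gripper's body (76 mm by 85 mm) begins 54 mm behind the grasp point. The pads swing forward as they close: fully open they stand 13 mm farther back than shut.
Start: joints at [-1.26, 0.628, 0.038, 1.517, -0.027, 0.996, -0.02], TCP at [239.142, 604.425, 198.213] pointing down, gripper open.
Joint ranges: [-3.06, 3.06], [-0.37, 2.12], [-1.25, 1.32], [0.18, 2.47], [-1.1, 4.24], [0.23, 1.98], [-2.94, 2.94]. Speed limits (rad/s): [2.57, 2.57, 3.14, 3.14, 3.14, 3.14, 3.14].

### API

Orientations are given as [roll, pitch, yaw] about the fixed x, y, z axes, in that order (R = Rz(yaw) Ry(pitch) Rx(roll)).
In Python, from cell import ctrl gives the robot as it stands.
- The arm moves only by the tool servo_tool, never from a script. Its argument "commands" is one flat list of numbers, 5 for each row, row after row: the shift along the tool's x, y, z in units of 25 mm (1.0 is 25 mm), then the turn about the tool's z in units of 6 degrees (1.0 is 6 degrees), then the closure, from 0 (fully open) to 1 (shut). In form: [tx, ty, tz, twist, gripper, tx, ty, tz, twist, gripper, ...]. A call has 1 to 10 rows; each row is the pose to reach, as a shift and turn from the pose commanded when the call began, along the tool's axes at that moment; what a row does not reach only later rows make up. A row lasts 1/12 s, in which the tool goes at most 41.7 mm and 7.16 degrees, less where a joint would pass 70% of its speed; a pose out of reach is approached as far as the arm can. A call with a gripper value outside its range is refused whole. The fingers move at their own pace and stop on an object; the grip force is fixed at half the most. Time passes only in rows, so rows that repeat a pose let the fingers close. It gives the time, the measured TCP pose, the force and the opening at its end, in the units of the state.
- ctrl.read_state(): the state, without advancing time (a new reading comes with each control period).
- ctrl.get_image(name): name is "scene" or "top"; returns a dict with "img" (420x560x3 uint8, blue, green, red), "K" (3x3 intrinsics, pixels), "dist_coeffs" ([k1, k2, p1, p2, k3] as OpenCV has them; the pictures are not rectified), "T" (4x4, takes a point from camera to world coordinates). Camera axes: x right, y down, z forward; pixel columns grow to the right and rows downward; lengths in mm; the calibration is good to about 2 mm. A picture is of the moment at which its call begins. There is no depth.
- ctrl.finish_job(): hands the job in, once; it reports no verdict.
The state is a dict: "clock": time; "qpos": joint angles; "qd": joint speeds; "tau": joint torques, N m; "eef_pos": TCP position; "tool_rot": TCP orientation; "force": force on the tool from outside, world axes, zero at the start; "torque": the same for the moment, N m; "width": finger opening in mm.
Only numpy, scipy, OpenCV 4.12 (cv2) and the standard library are available. Lean on these libraries where they do the work, as an engineer would, in place of code of your own. Each camera call takes 0.05 s, during which the arm holds its last target.

## Working session

There is one attempt and no reset: what is moved stays moved. The work goes in short steps, Python scripts to look and compute and a tool call to move; the robot and the scene stay as the last step left them, time stands still between calls to the robot, and variables do not carry over. Pictures are saved under pics/ and viewed, and the job is handed in when it is done.

Besides the shell and the picture viewer there is one more tool, called after "Call:" as name(argument=value, ...), one argument or row to a line, values as JSON. servo_tool: Moves the arm, as the interface text tells. Its arguments: {"type":"object","properties":{"commands":{"type":"array","items":{"type":"number"}}},"required":["commands"]}

```bash
mkdir -p pics; ls
python3 - <<'E'
from cell import ctrl
import cv2,pickle
print(ctrl.read_state(),ctrl.grip_depth)
for n in("scene","top"):
    d=ctrl.get_image(n);cv2.imwrite(f"pics/{n}0.png",d["img"]);pickle.dump(d,open(f"{n}0.pkl","wb"));print(n,d["K"],d["dist_coeffs"],d["T"])
E
```

```text
pics
{'clock': 0.0, 'qpos': array([-1.2597994 ,  0.62932674,  0.03843892,  1.51839815, -0.02698791,
        0.99630854, -0.01996518]), 'qd': array([-0.0002909 , -0.00016532, -0.00102884, -0.00102312, -0.00140923,
       -0.00226979,  0.00034183]), 'tau': array([-7.91095208e-04, -5.63406622e+01,  1.22577868e+00, -1.93439770e+01,
        1.09732113e-02,  1.05170891e-02, -5.38415904e-06]), 'eef_pos': array([238.87981914, 603.75278626, 197.29203442]), 'tool_rot': array([-3.13967012e+00,  3.34114076e-05,  2.76483893e+00]), 'force': array([ 0.81150041, -0.11261496,  0.46214895]), 'torque': array([-0.01575487,  0.0334    ,  0.02077056]), 'width': 85.06662110689592} 18.700000000000003
scene [[469.93426106   0.         274.0407768 ]
 [  0.         469.93426106 203.02461327]
 [  0.           0.           1.        ]] [0.01778089 0.         0.         0.         0.        ] [[ 8.56909471e-01 -2.44900296e-01  4.53574695e-01 -2.21858860e+01]
 [-5.15229252e-01 -4.33651576e-01  7.39246325e-01 -8.20909158e+02]
 [ 1.56517373e-02 -8.67162127e-01 -4.97779939e-01  6.61815598e+02]
 [ 0.00000000e+00  0.00000000e+00  0.00000000e+00  1.00000000e+00]]
top [[437.08171668   0.         271.64404566]
 [  0.         437.08171668 206.42484487]
 [  0.           0.           1.        ]] [-0.13224987  0.          0.          0.          0.        ] [[-7.42917399e-03 -9.82577372e-01  1.85705455e-01  3.21379068e+02]
 [-9.99938835e-01  5.77802940e-03 -9.43084114e-03  4.49306521e+00]
 [ 8.19351952e-03 -1.85764160e-01 -9.82560198e-01  9.22052722e+02]
 [ 0.00000000e+00  0.00000000e+00  0.00000000e+00  1.00000000e+00]]
```

View pics/scene0.png

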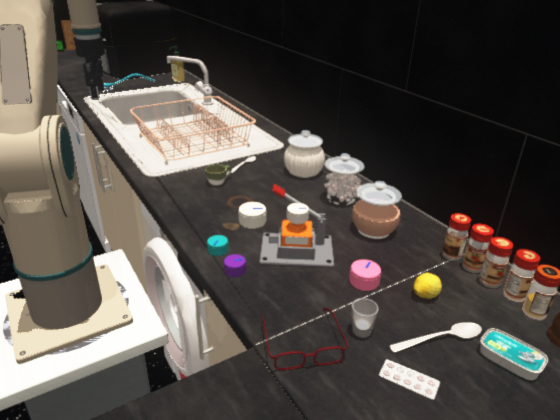

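View pics/top0.png

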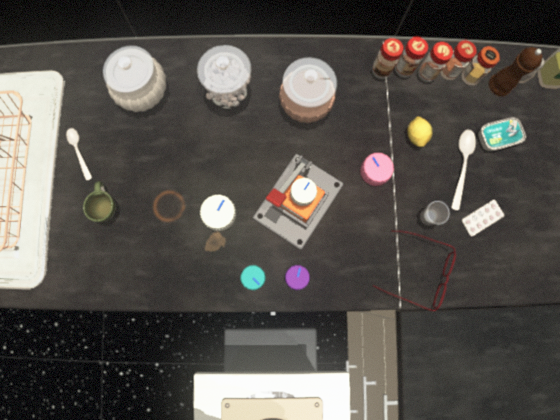

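Could be taken for the cap in the top view: white on the bottle (304,190), larger white on the counter (217,212), pink (377,168), turquoise (253,277) and purple (297,277). I choose the smaller white one on the orange bottle at (304,190), and check it in a close crop.

Run:
```python
import cv2,numpy as np
t=cv2.imread("pics/top0.png")[145:250,245:355];s=cv2.imread("pics/scene0.png")[170:275,250:345]
cv2.imwrite("pics/c_top0.png",cv2.resize(t,None,fx=7,fy=5.7*7/5.7*0.8/0.8*0+5.7,interpolation=cv2.INTER_CUBIC) if 0 else cv2.resize(t,None,fx=5.7,fy=5.7,interpolation=cv2.INTER_CUBIC))
cv2.imwrite("pics/c_scene0.png",cv2.resize(s,None,fx=5.7,fy=5.7,interpolation=cv2.INTER_CUBIC))
```

```text
(no output)
```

View pics/c_top0.png

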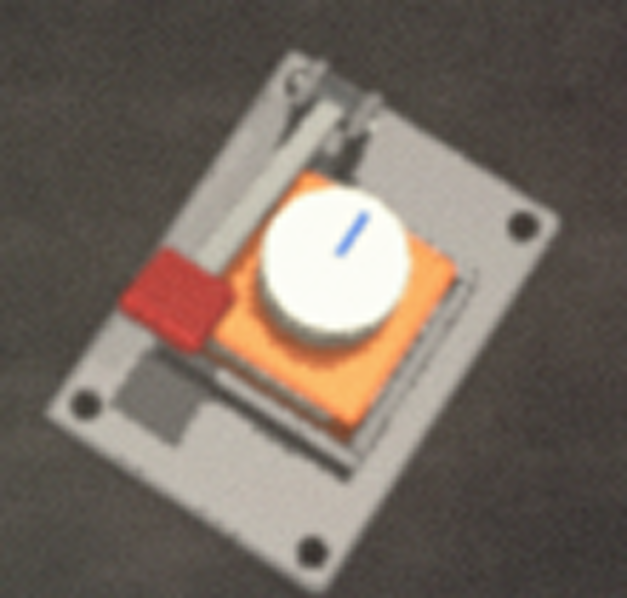

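View pics/c_scene0.png

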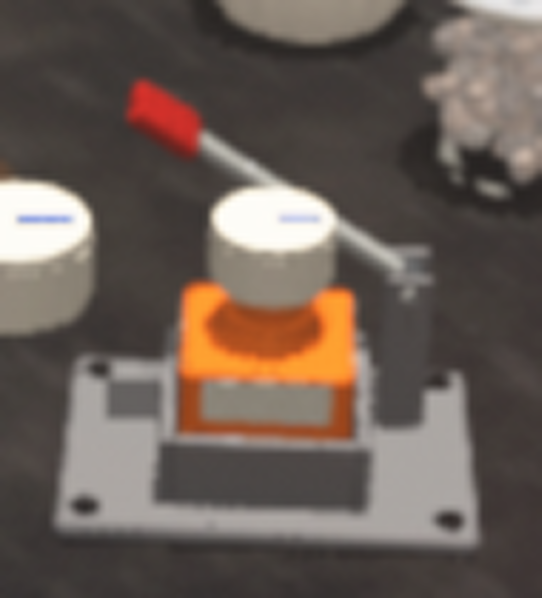

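The crop shows the smaller white cap with the blue bar on the orange bottle. Its top-face centre is at crop (336,258) in the top view and (272,218) in the scene view. The red tab is at (178,298) and (165,118). Now I triangulate.

```bash
cat > h.py <<'E'
import cv2,pickle,numpy as np
def ray(d,p):
    u=cv2.undistortPoints(np.array([[p]],float),d["K"],np.array(d["dist_coeffs"]))[0,0]
    T=d["T"];v=T[:3,:3]@[u[0],u[1],1];return T[:3,3],v/np.linalg.norm(v)
def tri(ds,ps):
    A=np.zeros((3,3));b=np.zeros(3);R=[ray(d,p) for d,p in zip(ds,ps)]
    for o,v in R:
        M=np.eye(3)-np.outer(v,v);A+=M;b+=M@o
    x=np.linalg.solve(A,b);return x,[np.linalg.norm((np.eye(3)-np.outer(v,v))@(x-o)) for o,v in R]
def plane(d,p,z):
    o,v=ray(d,p);return o+v*(z-o[2])/v[2]
def proj(d,X):
    T=np.linalg.inv(d["T"]);r,_=cv2.Rodrigues(T[:3,:3]);return cv2.projectPoints(np.array(X,float).reshape(-1,1,3),r,T[:3,3],d["K"],np.array(d["dist_coeffs"]))[0][:,0]
E
python3 - <<'E'
from h import *
t=pickle.load(open("top0.pkl","rb"));s=pickle.load(open("scene0.pkl","rb"))
ct=lambda x,y:(245+(x+.5)/5.7-.5,145+(y+.5)/5.7-.5)
cs=lambda x,y:(250+(x+.5)/5.7-.5,170+(y+.5)/5.7-.5)
np.set_printoptions(precision=1,suppress=True)
for n,a,b in[("cap top",(336,258),(272,218)),("tab",(178,298),(165,118)),("hinge",(342,100),(407,265)),
 ("hole back-right",(522,227),(448,520)),("hole fr-r",(312,551),(84,505)),("hole fr-l",(86,404),(98,368))]:
    print(n,*tri([t,s],[ct(*a),cs(*b)]))
C=[plane(t,ct(*p),10) for p in[(295,50),(562,216),(322,594),(46,410)]]
H=[plane(t,ct(*p),10) for p in[(522,227),(312,551),(86,404)]]
C=np.array(C);print(C,C.mean(0),[np.linalg.norm(C[i]-C[i-1]) for i in range(4)])
x=(C[0]+C[1]-C[2]-C[3]);print("yaw",np.arctan2(x[1],x[0]));print(np.array(H))
C=np.array([plane(s,cs(*p),10) for p in[(460,370),(480,546),(54,532),(78,356)]])
print(C,C.mean(0),[np.linalg.norm(C[i]-C[i-1]) for i in range(4)])
x=(C[0]+C[1]-C[2]-C[3]);print("yaw",np.arctan2(x[1],x[0]))
a=plane(t,ct(364,214),122);b=plane(t,ct(342,254),122);print("bar",np.arctan2(*(a-b)[1::-1]),a,b)
E
```

```text
cap top [504.3 -63.5 121.7] [np.float64(0.3536592882221803), np.float64(0.35365928822218)]
tab [485.9 -10.8 147. ] [np.float64(0.46465454556672947), np.float64(0.4646545455667516)]
hinge [569.4 -70.   83.6] [np.float64(0.004102787313307389), np.float64(0.0041027873132717324)]
hole back-right [ 541.5 -143.7   10.7] [np.float64(0.5049956551874528), np.float64(0.5049956551875179)]
hole fr-r [419.4 -61.9  10.5] [np.float64(0.4087590012700428), np.float64(0.4087590012700966)]
hole fr-l [474.5  21.1  10.9] [np.float64(0.2630648411108188), np.float64(0.26306484111083617)]
[[ 611.2  -59.    10. ]
 [ 545.4 -159.    10. ]
 [ 403.3  -65.1   10. ]
 [ 472.3   36.    10. ]] [508.  -61.8  10. ] [np.float64(168.28695549989877), np.float64(119.70253693718378), np.float64(170.37285272182822), np.float64(122.47460733301283)]
yaw -0.5917646119636086
[[ 541.2 -143.6   10. ]
 [ 419.1  -61.7   10. ]
 [ 474.4   21.2   10. ]]
[[ 612.9  -57.8   10. ]
 [ 543.4 -163.2   10. ]
 [ 400.8  -71.    10. ]
 [ 472.6   34.8   10. ]] [507.4 -64.3  10. ] [np.float64(168.03399859844464), np.float64(126.25256492189362), np.float64(169.85491845418963), np.float64(127.88337635588874)]
yaw -0.5789910521035728
bar -0.5113959851110644 [518.8 -73.  122. ] [505.3 -65.4 122. ]
```

Measured heights: cap top 121.7 mm (expected 122) and dock base 10.5 mm (expected 10). The tab-to-hinge radius is 124.8 mm (expected 125), so the clamp angle is about 0.565 rad. Dock yaw is about -0.585 and everything is within reach. I move over the tab with the gripper shut.

Call:
servo_tool(
  commands=[-4.5, -4.8, 0, 5.5, 1, -9, -9.6, 0, 11, 1, -13, -14, 0, 16, 1, -18.2, -19.2, 0, 22.3, 1, -18.2, -19.2, 0, 22.3, 1, -18.2, -19.2, 0, 22.3, 1, -18.2, -19.2, 0, 22.3, 1, -18.2, -19.2, 0, 22.3, 1, -18.2, -19.2, 0, 22.3, 1, -18.2, -19.2, 0, 22.3, 1],
)

```text
clock: 0.93
eef_pos: [394.1, 215.7, 198.2]
tool_rot: [-3.141, -0.0, 1.509]
force: [0.4, 0.5, -0.1]
width: -0.1
```

Run:
```python
from cell import ctrl
import numpy as np
s=ctrl.read_state();print(s);y=s['tool_rot'][2]
d=np.array([486,-11])-s['eef_pos'][:2];print("t",d@[np.cos(y),np.sin(y)]/25,d@[np.sin(y),-np.cos(y)]/25,"twist",np.degrees(y-.426)/6)
```

```text
{'clock': 0.9333, 'qpos': array([-0.87272829,  0.36965843,  0.41728187,  2.05934492, -0.21603388,
        0.75357661, -0.38385131]), 'qd': array([ 0.70911327, -0.05392671,  0.48583971,  0.18248092, -0.22269247,
       -0.06206841, -0.14847615]), 'tau': array([ -4.27373081, -36.62712336,   2.07834341, -14.54332709,
         0.21867862,   0.32653858,   0.11473325]), 'eef_pos': array([394.10393576, 215.71534552, 198.21990885]), 'tool_rot': array([-3.14143312e+00, -1.97700310e-04,  1.50899512e+00]), 'force': array([ 0.39358428,  0.49782646, -0.09846609]), 'torque': array([-0.01154623, -0.01110155,  0.0040936 ]), 'width': -0.07860645042843657}
t -8.824274139458199 4.228919618613192 twist 10.341841635110288
```

Call:
servo_tool(
  commands=[-8.2, 4.0, 0, 9.8, 1, -8.2, 4.0, 0, 9.8, 1, -8.2, 4.0, 0, 9.8, 1, -8.2, 4.0, 0, 9.8, 1, -8.2, 4.0, 0, 9.8, 1, -8.2, 4.0, 0, 9.8, 1, -8.2, 4.0, 0, 9.8, 1, -8.2, 4.0, 0, 9.8, 1, -8.2, 4.0, 0, 9.8, 1, -8.2, 4.0, 0, 9.8, 1],
)

```text
clock: 1.77
eef_pos: [482.1, 7.5, 197.8]
tool_rot: [-3.142, 0.001, 0.49]
force: [-0.2, 0.6, 0.4]
width: 0.0
```

```bash
cat > rel.py <<'E'
import sys,numpy as np
from cell import ctrl
x,y,z,w=map(float,sys.argv[1:5])
s=ctrl.read_state();p=s['eef_pos'];a=s['tool_rot'][2]
d=np.array([x,y])-p[:2]
print(s['clock'],p.round(1),s['tool_rot'].round(3),'F',s['force'].round(1),'T',s['torque'].round(2),'w',round(s['width'],1),'q',s['qpos'].round(2))
print("t",(d@[np.cos(a),np.sin(a)]/25).round(2),(d@[np.sin(a),-np.cos(a)]/25).round(2),round((p[2]-z)/25,2),"twist",round(np.degrees(a-w)/6,2))
E
python3 rel.py 486 -11 175 .426
```

```text
1.7667 [482.1   7.5 197.8] [-3.142e+00  1.000e-03  4.900e-01] F [-0.2  0.6  0.4] T [ 0.01 -0.01 -0.03] w 0.0 q [-0.57  0.47  0.71  1.98 -0.41  0.83 -0.7 ]
t -0.21 0.73 0.91 twist 0.62
```

Call:
servo_tool(
  commands=[-0.2, 0.73, 0.9, 0.6, 1, -0.2, 0.73, 1.5, 0.6, 1, -0.2, 0.73, 1.5, 0.6, 1, -0.2, 0.73, 1.5, 0.6, 1],
)

```text
clock: 2.1
eef_pos: [485.8, -10.6, 160.3]
tool_rot: [-3.14, 0.002, 0.428]
force: [-0.2, -0.7, 0.8]
width: -0.1
```

```bash
python3 rel.py 467 1 80 .426
python3 - <<'E'
from cell import ctrl
import cv2
a=ctrl.get_image("scene")["img"][130:280,210:380]
cv2.imwrite("pics/s1.png",cv2.resize(a,None,fx=4,fy=4,interpolation=cv2.INTER_CUBIC))
E
```

```text
2.1 [485.8 -10.6 160.3] [-3.14e+00  2.00e-03  4.28e-01] F [-0.2 -0.7  0.8] T [ 0.   -0.02 -0.02] w -0.1 q [-0.49  0.54  0.68  2.02 -0.48  0.75 -0.66]
t -0.49 -0.73 3.21 twist 0.02
```

View pics/s1.png

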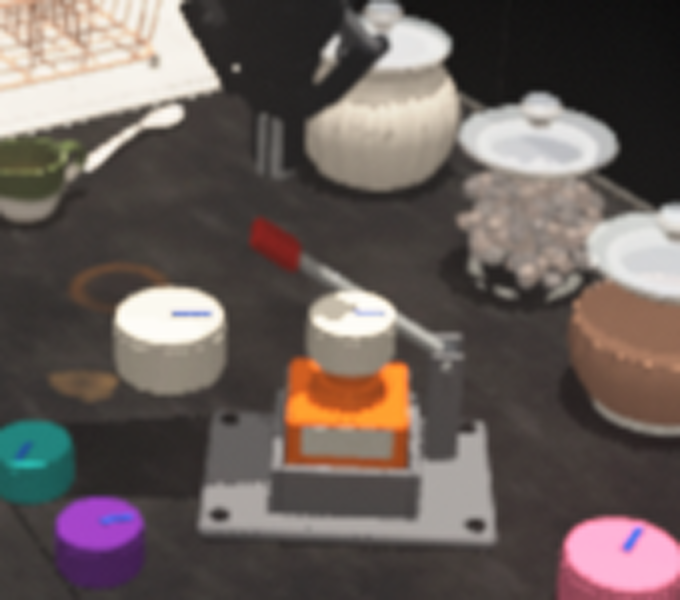

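Run:
```python
from h import *
from cell import ctrl
s=ctrl.get_image("scene");p=ctrl.read_state()['eef_pos'];print(p)
print((proj(s,[p,[485.9,-10.8,147]])-[210,130])*4)
a=s["img"][130:280,210:380]
cv2.imwrite("pics/s2.png",cv2.resize(a,None,fx=4,fy=4,interpolation=cv2.INTER_CUBIC))
```

```text
[486.93054387 -10.5779291  161.36673762]
[[275.1992327  218.73407312]
 [273.36427476 241.35178371]]
```

View pics/s2.png

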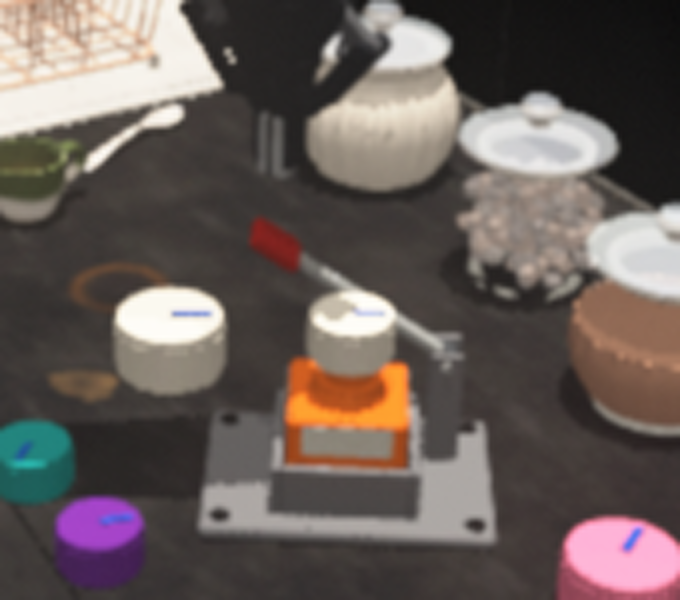

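Run:
```python
from h import *
from cell import ctrl
o=[]
for n,x,y in(("scene",250,125),("top",250,140)):
    s=ctrl.get_image(n);a=s["img"][y:y+80,x:x+65].astype(float)
    p=ctrl.read_state()['eef_pos'];print(n,(proj(s,[p])-[x,y])*6)
    o.append(cv2.resize((255*(a/255)**.5).astype('uint8'),None,fx=6,fy=6,interpolation=cv2.INTER_CUBIC))
cv2.imwrite("pics/s3.png",np.hstack(o))
```

```text
scene [[173.17257886 357.66576228]]
top [[155.62220603 325.49672551]]
```

View pics/s3.png

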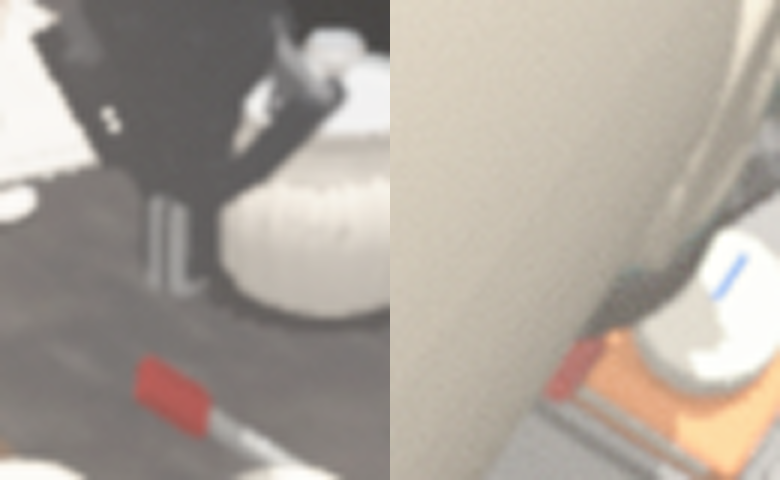

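The pictures show the finger ends about 11 px, or roughly 24 mm, higher than the reported TCP. I descend in small steps and check by contact.

Call:
servo_tool(
  commands=[0, 0, 0.4, 0, 1, 0, 0, 0.4, 0, 1, 0, 0, 0.4, 0, 1],
)

```text
clock: 2.55
eef_pos: [486.0, -10.8, 150.3]
tool_rot: [-3.141, 0.001, 0.426]
force: [-0.1, -0.5, -0.4]
width: 0.4
```

```bash
cat > look.py <<'E'
import sys
from h import *
from cell import ctrl
n,x,y,w,hh,f,out=sys.argv[1],*map(int,sys.argv[2:7]),sys.argv[7]
s=ctrl.get_image(n);a=s["img"][y:y+hh,x:x+w].astype(float)
st=ctrl.read_state();p=st['eef_pos'];print(p.round(1),'F',st['force'].round(1),'w',round(st['width'],1),"tcp px",((proj(s,[p])-[x,y])*f).round())
im=cv2.resize((255*(a/255)**.6).astype('uint8'),None,fx=f,fy=f,interpolation=cv2.INTER_CUBIC)
cv2.imwrite(out,im)
E
python3 look.py scene 240 120 90 110 5 pics/s4.png
```

```text
[486.3 -11.  150.5] F [-0.7  0.2 -0.3] w 0.1 tcp px [[193. 345.]]
```

View pics/s4.png

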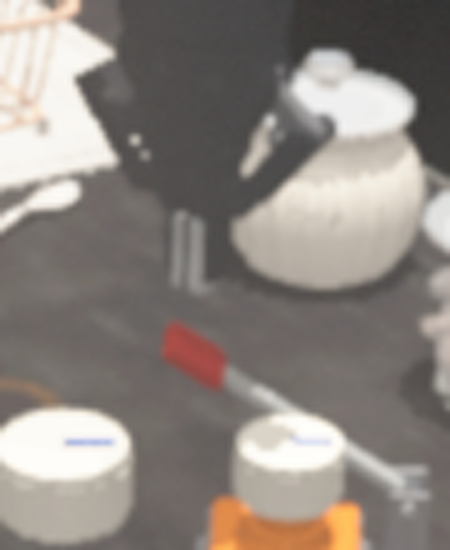

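Call:
servo_tool(
  commands=[0, 0, 0.3, 0, 1, 0, 0, 0.6, 0, 1, 0, 0, 0.6, 0, 1, 0, 0, 0.6, 0, 1],
)

```text
clock: 2.93
eef_pos: [485.9, -11.2, 135.0]
tool_rot: [-3.141, 0.001, 0.426]
force: [-1.0, -0.5, -0.5]
width: -0.3
```

```bash
python3 look.py scene 240 120 90 110 5 pics/s5.png
```

```text
[486.3 -11.3 135.4] F [-0.2  0.2 -0.5] w 0.2 tcp px [[192. 374.]]
```

View pics/s5.png

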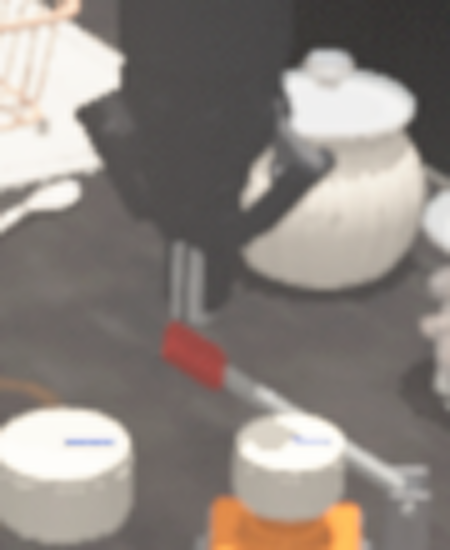

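Run:
```python
from h import *
s=pickle.load(open("scene0.pkl","rb"));t=pickle.load(open("top0.pkl","rb"))
P=[238.9,603.8,197.3]
d=np.array([.368,.93,0])
Q=[P,P+42.5*d+[0,0,13],P-42.5*d+[0,0,13]]
print(proj(s,Q),proj(t,Q))
a=s["img"][0:120,60:140].astype(float);f=6
im=cv2.resize((255*(a/255)**.5).astype('uint8'),None,fx=5,fy=5,interpolation=cv2.INTER_CUBIC)
for p in proj(s,Q): cv2.circle(im,tuple(int(v) for v in (p-[60,0])*5),3,(0,255,0),-1)
cv2.imwrite("pics/s6.png",im)
```

```text
[[100.11348852 109.28682408]
 [101.49561055 100.62029655]
 [ 97.1122547  109.69194868]] [[-66.92642659 329.14095058]
 [-88.10369531 319.01014281]
 [-54.22583572 340.1892526 ]]
```

View pics/s6.png

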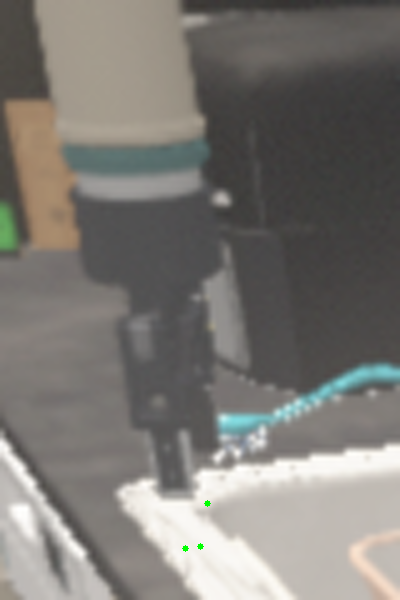

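Call:
servo_tool(
  commands=[0, 0, 0.3, 0, 1, 0, 0, 0.3, 0, 1, 0, 0, 0.3, 0, 1],
)

```text
clock: 3.23
eef_pos: [486.2, -11.1, 127.8]
tool_rot: [-3.141, 0.001, 0.426]
force: [-0.2, -0.1, -0.0]
width: 0.0
```

```bash
python3 look.py scene 240 120 90 110 5 pics/s7.png;python3 look.py top 240 130 90 110 5 pics/t7.png
```

```text
[486.4 -11.2 128. ] F [-0.2  0.4 -0.3] w -0.2 tcp px [[192. 388.]]
[486.5 -11.2 128.2] F [ 0.7 -0.3  0.4] w 0.1 tcp px [[180. 342.]]
```

View pics/s7.png

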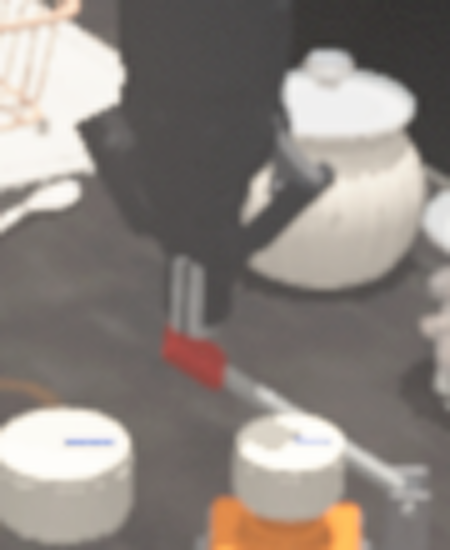

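View pics/t7.png

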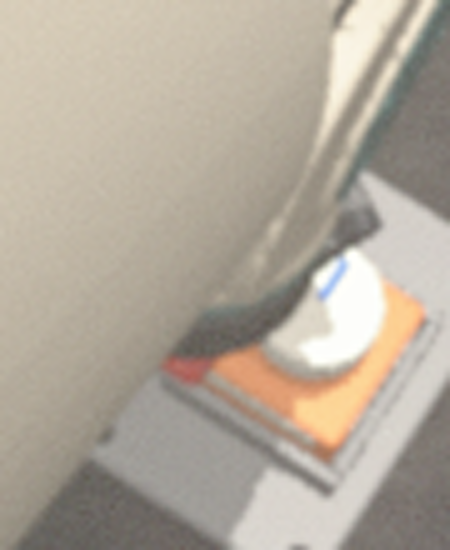

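Call:
servo_tool(
  commands=[0, 0, 0.2, 0, 1, 0, 0, 0.4, 0, 1, 0, 0, 0.4, 0, 1],
)

```text
clock: 3.58
eef_pos: [486.4, -11.0, 117.5]
tool_rot: [-3.141, 0.0, 0.426]
force: [0.9, -0.1, -0.3]
width: 0.1
```

```bash
python3 look.py scene 240 120 90 110 5 pics/s8.png
```

```text
[486.4 -11.1 117.7] F [ 0.2 -0.8 -0. ] w 0.5 tcp px [[192. 407.]]
```

View pics/s8.png

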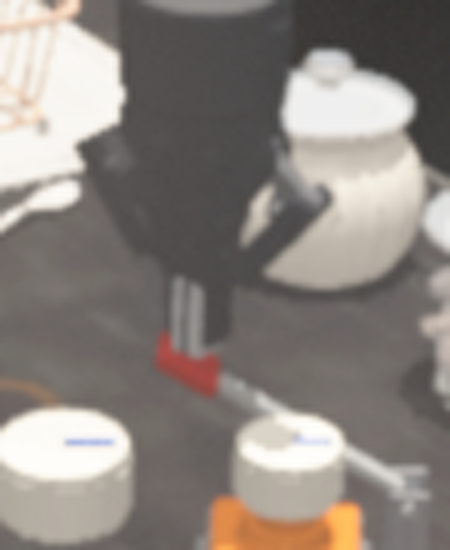

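Call:
servo_tool(
  commands=[-0.05, -0.1, 0.3, 0, 1, -0.1, -0.2, 0.6, 0, 1, -0.15, -0.27, 0.9, 0, 1, -0.2, -0.33, 1.1, 0, 1, -0.2, -0.33, 1.1, 0, 1],
)

```text
clock: 4.05
eef_pos: [477.3, -5.2, 89.4]
tool_rot: [-3.14, 0.002, 0.426]
force: [-0.3, -0.1, 0.1]
width: -0.3
```

```bash
python3 look.py scene 240 120 90 110 5 pics/s9.png
```

```text
[477.7  -5.6  89.9] F [-0.9  0.5 -0.1] w 0.3 tcp px [[169. 457.]]
```

View pics/s9.png

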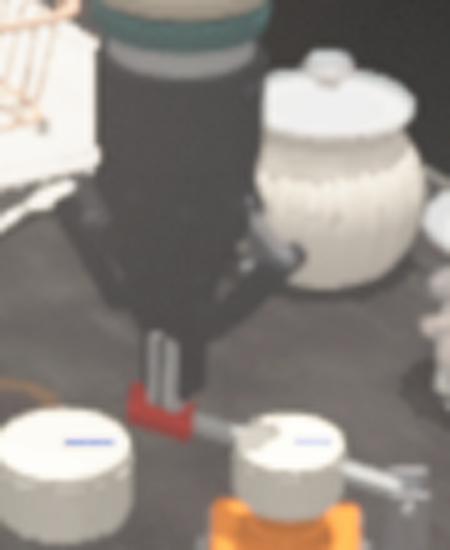

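Call:
servo_tool(
  commands=[-0.05, -0.1, 0.3, 0, 1, -0.1, -0.2, 0.6, 0, 1, -0.15, -0.27, 0.9, 0, 1, -0.15, -0.27, 1, 0, 1, -0.15, -0.27, 1, 0, 1],
)

```text
clock: 4.52
eef_pos: [471.5, -0.8, 64.8]
tool_rot: [-3.14, 0.002, 0.426]
force: [0.1, 1.2, 0.7]
width: 0.2
```

```bash
python3 look.py scene 230 140 110 130 5 pics/s10.png; python3 -c "
from cell import ctrl
print(ctrl.read_state())"
```

```text
[471.7  -0.9  65.2] F [ 0.5 -0.9  0.3] w 0.6 tcp px [[202. 400.]]
{'clock': 4.5667, 'qpos': array([-0.39401601,  0.66069093,  0.504253  ,  2.131254  , -0.65725526,
        0.50736588, -0.53429884]), 'qd': array([-0.00266006, -0.00872527,  0.0117631 , -0.00683109,  0.00574674,
        0.00570493, -0.00223528]), 'tau': array([ 3.51468881e-02, -4.38485026e+01,  6.30411476e+00, -8.79276127e+00,
       -2.95237801e-02, -4.26119927e-02,  2.21084274e-02]), 'eef_pos': array([471.66456118,  -0.8661803 ,  65.16440357]), 'tool_rot': array([-3.14054390e+00,  1.35300033e-03,  4.25677901e-01]), 'force': array([ 0.53562413, -0.92575146,  0.28588465]), 'torque': array([-0.04725834,  0.00268264, -0.00285223]), 'width': 0.5946274848036945}
```

View pics/s10.png

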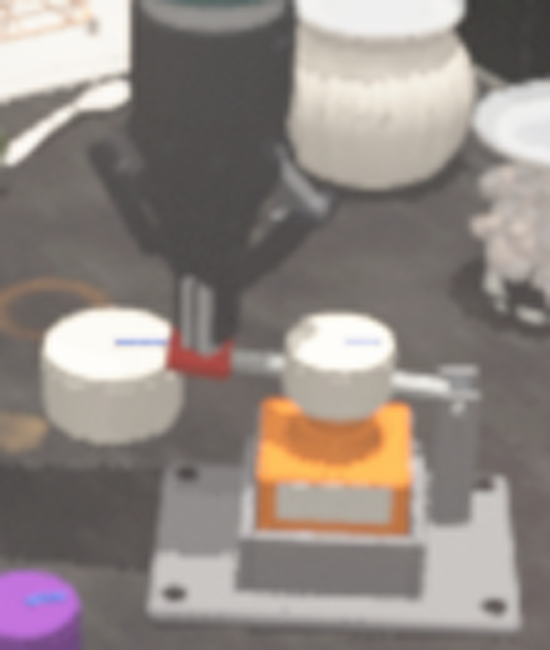

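Call:
servo_tool(
  commands=[-0.05, -0.05, 0.2, 0, 1, -0.05, -0.05, 0.4, 0, 1, -0.05, -0.05, 0.4, 0, 1],
)

```text
clock: 4.82
eef_pos: [470.3, -0.3, 55.0]
tool_rot: [-3.141, 0.001, 0.426]
force: [0.9, -0.5, 0.3]
width: 0.1
```

```bash
python3 look.py scene 230 140 110 130 5 pics/s11.png
```

```text
[ 4.702e+02 -3.000e-01  5.520e+01] F [ 0.3 -0.2  0.5] w 0.0 tcp px [[199. 418.]]
```

View pics/s11.png

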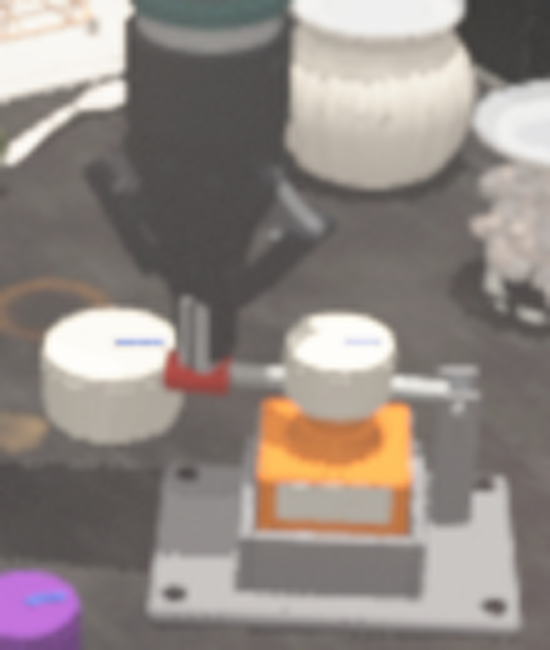

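```bash
cat > tabp.py <<'E'
from h import *
from cell import ctrl
s=ctrl.get_image("scene")
xd=np.array([.834,-.552,0]);yd=np.array([.552,.834,0]);H=np.array([570.8,-68.4,76])
for a in(0,.05,.1,.2,.3):
    e=-np.cos(a)*xd+[0,0,np.sin(a)];n=np.sin(a)*xd+[0,0,np.cos(a)]
    P=[H+e*(125+i*16)+n*5+yd*j*15 for i,j in((1,-1),(-1,-1),(1,1))]+[H+e*(125+16)-n*4-yd*15,H+e*125-n*4-yd*15]
    print(a,((proj(s,P)-[230,140])*5).round().tolist())
E
python3 tabp.py
```

```text
0 [[156.0, 389.0], [224.0, 391.0], [160.0, 356.0], [156.0, 405.0], [190.0, 406.0]]
0.05 [[157.0, 376.0], [225.0, 381.0], [161.0, 343.0], [156.0, 392.0], [190.0, 395.0]]
0.1 [[159.0, 363.0], [227.0, 371.0], [163.0, 331.0], [157.0, 379.0], [191.0, 384.0]]
0.2 [[164.0, 338.0], [232.0, 352.0], [168.0, 306.0], [160.0, 354.0], [194.0, 361.0]]
0.3 [[173.0, 313.0], [239.0, 333.0], [177.0, 281.0], [167.0, 329.0], [200.0, 339.0]]
```

Call:
servo_tool(
  commands=[-0.05, -0.05, 0.15, 0, 1, -0.05, -0.05, 0.3, 0, 1, -0.05, -0.05, 0.3, 0, 1],
)

```text
clock: 5.17
eef_pos: [469.3, 0.1, 48.0]
tool_rot: [3.141, -0.0, 0.426]
force: [1.0, -1.0, 0.2]
width: -0.1
```

```bash
python3 look.py scene 230 140 110 130 5 pics/s12.png
```

```text
[4.689e+02 2.000e-01 4.800e+01] F [ 0.3 -1.1  0.4] w 0.3 tcp px [[196. 431.]]
```

View pics/s12.png

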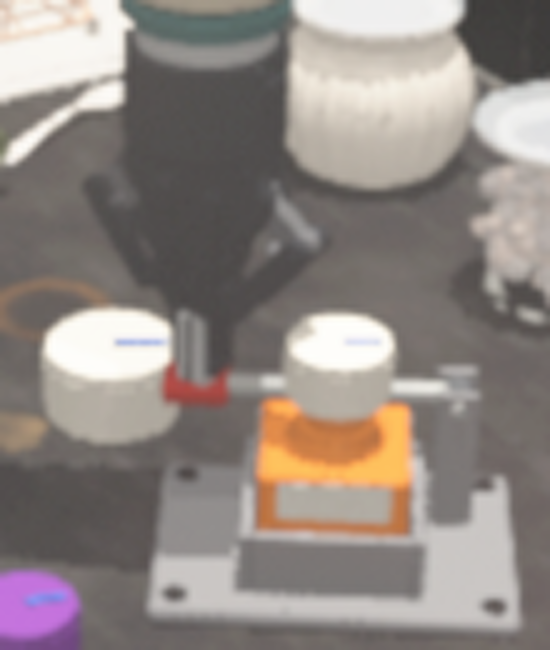

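Call:
servo_tool(
  commands=[0, 0, 0.15, 0, 1, 0, 0, 0.15, 0, 1, 0, 0, 0.15, 0, 1],
)

```text
clock: 5.47
eef_pos: [469.0, 0.4, 47.0]
tool_rot: [-3.139, -0.003, 0.425]
force: [-7.3, 1.2, 36.7]
width: 0.5
```

```bash
python3 look.py scene 230 140 110 130 5 pics/s13.png
```

```text
[4.69e+02 4.00e-01 4.70e+01] F [-6.6  0.3 35.5] w 0.1 tcp px [[196. 432.]]
```

View pics/s13.png

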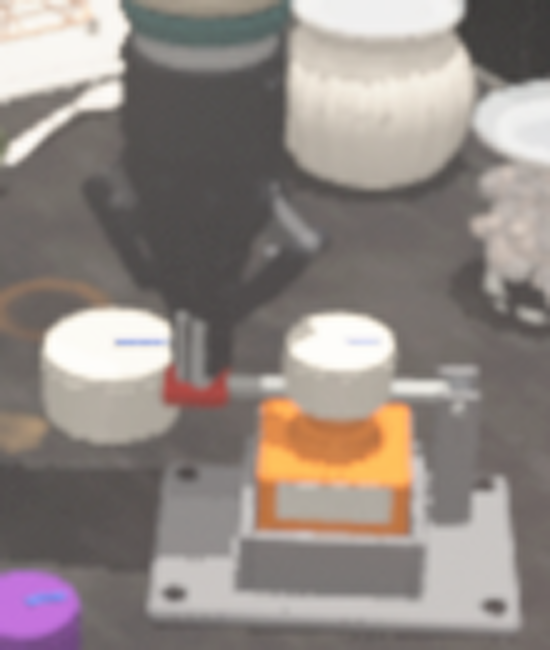

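Firm contact (36 N): the clamp is shut. The real finger ends sit about 34 mm above the reported TCP, so I'll allow for that from here. Next I raise and go over the cap.

Call:
servo_tool(
  commands=[0, 0, -1, 0, 1, 0, 0, -2, 0, 1, 0, 0, -3, 0, 0.8, 0, 0, -3.4, 0, 0, 0, 0, -3.4, 0, 0, 0, 0, -3.4, 0, 0],
)

```text
clock: 6.02
eef_pos: [468.8, 0.7, 129.1]
tool_rot: [-3.141, -0.0, 0.426]
force: [0.2, 0.1, 0.4]
width: 48.1
```

```bash
python3 rel.py 504.5 -63.5 120 .426; python3 look.py scene 230 140 110 130 5 pics/s14.png
```

```text
6.0167 [468.8   0.7 129.1] [-3.141 -0.     0.426] F [0.2 0.1 0.4] T [ 0.    0.04 -0.01] w 48.1 q [-0.49  0.56  0.64  2.09 -0.54  0.66 -0.63]
t 0.24 2.93 0.36 twist 0.0
[468.3   0.7 128.5] F [-0.2 -0.1  0.1] w 55.5 tcp px [[196. 285.]]
```

View pics/s14.png

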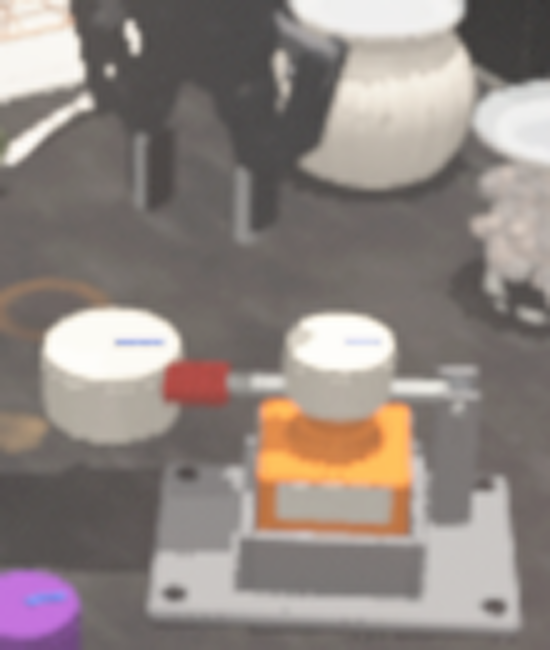

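Call:
servo_tool(
  commands=[0.1, 1.2, 0, 0, 0, 0.24, 2.4, 0, 0, 0, 0.24, 2.93, 0, 0, 0, 0.24, 2.93, 0.8, 0, 0, 0.24, 2.93, 0.8, 0, 0, 0.24, 2.93, 0.8, 0, 0],
)

```text
clock: 6.57
eef_pos: [502.6, -63.6, 107.5]
tool_rot: [-3.138, 0.004, 0.425]
force: [1.1, -0.9, 0.1]
width: 85.5
```

```bash
python3 rel.py 504.5 -63.5 120 .426; python3 look.py scene 230 110 120 150 4 pics/s15.png;python3 look.py top 230 110 140 150 4 pics/t15.png
```

```text
6.5667 [502.6 -63.6 107.5] [-3.138  0.004  0.425] F [ 1.1 -0.9  0.1] T [ 0.03 -0.03 -0.01] w 85.5 q [-0.32  0.64  0.59  2.01 -0.56  0.67 -0.51]
t 0.07 0.03 -0.5 twist -0.01
[503.4 -63.6 108.3] F [ 0.2 -0.2 -0.6] w 85.5 tcp px [[266. 412.]]
[504.  -63.5 108.9] F [-0.3  0.5 -0.2] w 85.4 tcp px [[292. 325.]]
```

View pics/s15.png

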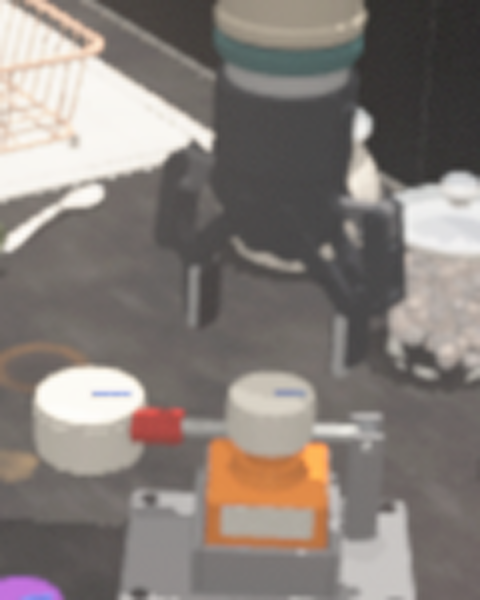

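View pics/t15.png

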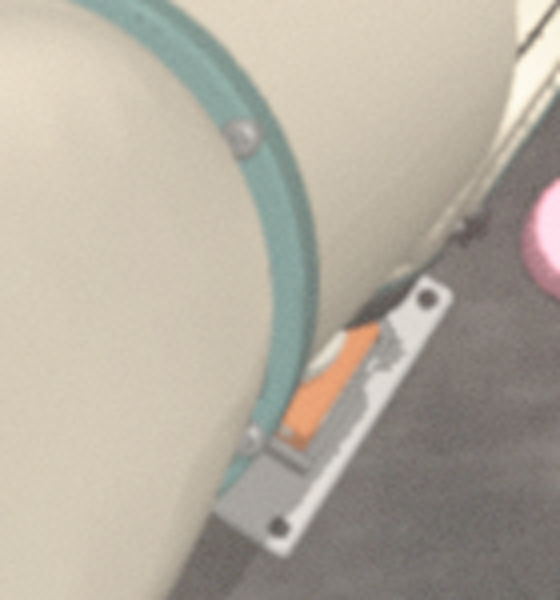

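Run:
```python
from h import *
from cell import ctrl
s=ctrl.get_image("scene");st=ctrl.read_state();p=st['eef_pos'];a=st['tool_rot'][2];print(p)
tx=np.array([np.cos(a),np.sin(a),0]);ty=np.array([np.sin(a),-np.cos(a),0])
for off in(34,40,47,55):
    for sg in(-1,1):
        P=[p+[0,0,off]+ty*sg*(42.5+r)+tx*k*11 for r in(0,14) for k in(-1,1)]
        print(off,sg,((proj(s,P)-[230,110])*4).round().tolist())
print("cap",((proj(s,[[504.3,-63.5,122]])-[230,110])*4).round())
im=cv2.resize((255*(s["img"][150:220,260:330]/255.)**.5).astype('uint8'),None,fx=8,fy=8,interpolation=cv2.INTER_CUBIC)
cv2.imwrite("pics/s16.png",im)
```

```text
[504.44528605 -63.4840392  109.36492408]
34 -1 [[197.0, 344.0], [218.0, 329.0], [176.0, 337.0], [198.0, 322.0]]
34 1 [[325.0, 389.0], [346.0, 372.0], [348.0, 396.0], [368.0, 380.0]]
40 -1 [[197.0, 335.0], [218.0, 320.0], [177.0, 328.0], [198.0, 313.0]]
40 1 [[326.0, 379.0], [346.0, 363.0], [348.0, 387.0], [368.0, 370.0]]
47 -1 [[197.0, 324.0], [219.0, 309.0], [177.0, 317.0], [198.0, 303.0]]
47 1 [[327.0, 368.0], [347.0, 352.0], [349.0, 376.0], [369.0, 359.0]]
55 -1 [[197.0, 312.0], [219.0, 297.0], [177.0, 305.0], [199.0, 290.0]]
55 1 [[328.0, 355.0], [348.0, 339.0], [350.0, 363.0], [370.0, 347.0]]
cap [[269. 391.]]
```

View pics/s16.png

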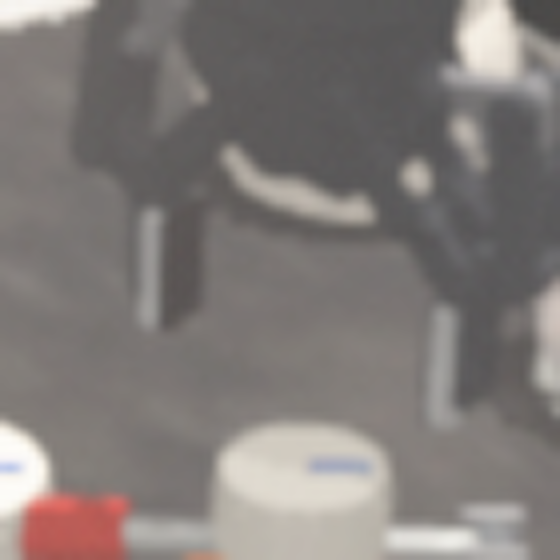

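The clamp is down. The fingers straddle the cap, centred within about 2 mm, with the open tips 47 mm above the reported TCP. I descend.

Call:
servo_tool(
  commands=[0, 0, 0.5, 0, 0, 0, 0, 1, 0, 0, 0, 0, 1.4, 0, 0, 0, 0, 1.8, 0, 0, 0, 0, 1.8, 0, 0, 0, 0, 1.8, 0, 0],
)

```text
clock: 7.22
eef_pos: [504.4, -63.9, 64.2]
tool_rot: [-3.141, 0.001, 0.426]
force: [-0.5, -0.9, 0.6]
width: 85.4
```

```bash
python3 rel.py 504.5 -63.5 54 .426; python3 look.py scene 230 110 120 150 4 pics/s17.png
```

```text
7.2167 [504.4 -63.9  64.2] [-3.141e+00  1.000e-03  4.260e-01] F [-0.5 -0.9  0.6] T [-0.02  0.02 -0.04] w 85.4 q [-0.27  0.7   0.52  2.04 -0.63  0.57 -0.45]
t 0.01 -0.02 0.41 twist -0.0
[504.9 -64.2  64.6] F [0.  0.6 0.5] w 85.5 tcp px [[266. 476.]]
```

View pics/s17.png

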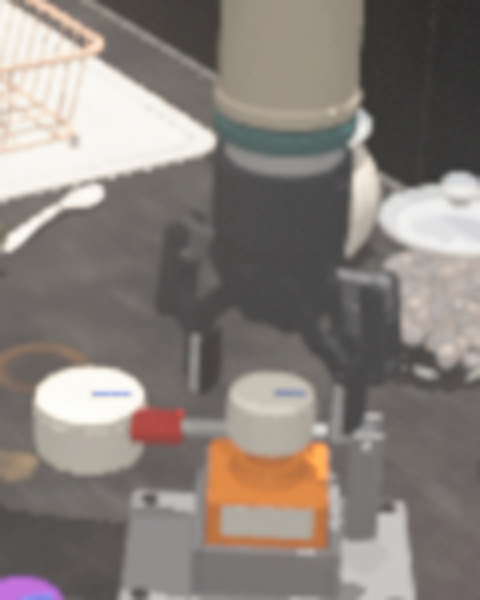

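Call:
servo_tool(
  commands=[0, 0, 0.2, 0, 0, 0, 0, 0.4, 0, 0, 0, 0, 0.4, 0, 0.3, 0, 0, 0.4, 0, 0.6, 0, 0, 0.4, 0, 1, 0, 0, 0.4, 0, 1, 0, 0, 0.4, 0, 1, 0, 0, 0.4, 0, 1, 0, 0, 0.4, 0, 1, 0, 0, 0.4, 0, 1],
)

```text
clock: 8.1
eef_pos: [504.4, -63.5, 54.6]
tool_rot: [-3.14, 0.0, 0.426]
force: [-2.5, 2.7, 5.8]
width: 46.9
```

```bash
python3 rel.py 504.5 -63.5 54 .426; python3 look.py scene 250 160 90 100 6 pics/s18.png
```

```text
8.1 [504.4 -63.5  54.6] [-3.14   0.     0.426] F [-2.5  2.7  5.8] T [ 0.48  0.48 -0.07] w 46.9 q [-0.25  0.71  0.5   2.04 -0.65  0.55 -0.43]
t 0.0 0.0 0.03 twist -0.0
[504.4 -63.4  54.6] F [-2.8  2.9  6.2] w 46.9 tcp px [[276. 435.]]
```

View pics/s18.png

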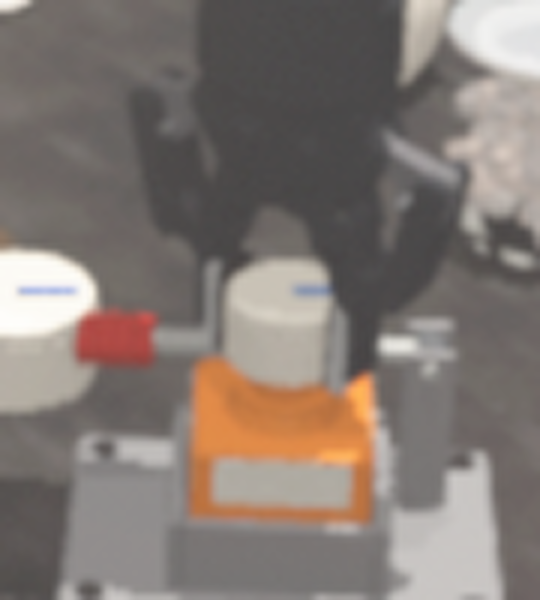

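Call:
servo_tool(
  commands=[0, 0, 0.1, 0, 1, 0, 0, 0.2, 0, 1, 0, 0, 0.26, 0, 1, 0, 0, 0.26, 0, 1, 0, 0, 0.26, 0, 1],
)

```text
clock: 8.57
eef_pos: [504.3, -63.4, 48.6]
tool_rot: [-3.14, -0.0, 0.426]
force: [-4.0, 2.8, 12.5]
width: 47.3
```

```bash
python3 rel.py 504.5 -63.5 48.6 .426; python3 look.py scene 250 160 90 100 6 pics/s19.png
```

```text
8.5667 [504.3 -63.4  48.6] [-3.14  -0.     0.426] F [-4.   2.8 12.5] T [0.68 0.83 0.07] w 47.3 q [-0.25  0.72  0.49  2.04 -0.66  0.53 -0.42]
t 0.01 0.01 0.0 twist -0.0
[504.4 -63.4  48.7] F [-3.3  2.8 12.7] w 47.2 tcp px [[275. 448.]]
```

View pics/s19.png

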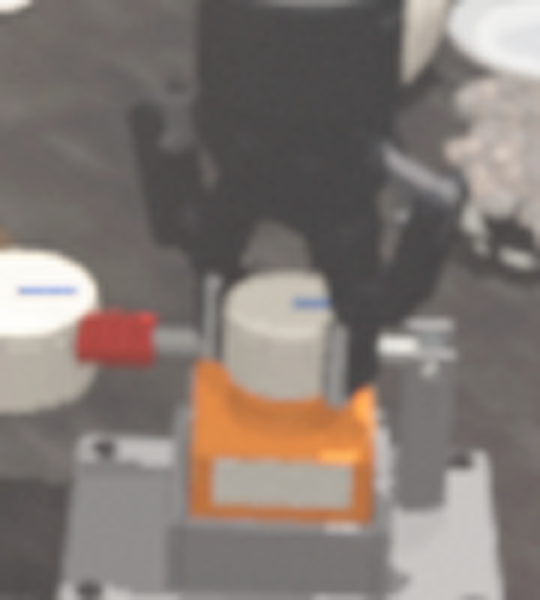

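Call:
servo_tool(
  commands=[0, 0, 0, -1, 1, 0, 0, 0, -2, 1, 0, 0, 0, -3, 1, 0, 0, 0, -3.5, 1, 0, 0, 0, -3.5, 1],
)

```text
clock: 9.03
eef_pos: [506.6, -64.4, 49.3]
tool_rot: [3.139, -0.003, 0.794]
force: [-0.8, 1.3, 12.6]
width: 46.8
```

```bash
python3 rel.py 504.5 -63.5 48.6 .426; python3 look.py scene 250 160 90 100 6 pics/s20.png
```

```text
9.0333 [506.6 -64.4  49.3] [ 3.139e+00 -3.000e-03  7.940e-01] F [-0.8  1.3 12.6] T [0.42 0.26 0.01] w 46.8 q [-0.18  0.7   0.39  2.04 -0.54  0.5  -0.17]
t -0.03 -0.09 0.03 twist 3.52
[506.6 -64.4  49.3] F [-1.1  2.  12.7] w 47.0 tcp px [[282. 446.]]
```

View pics/s20.png

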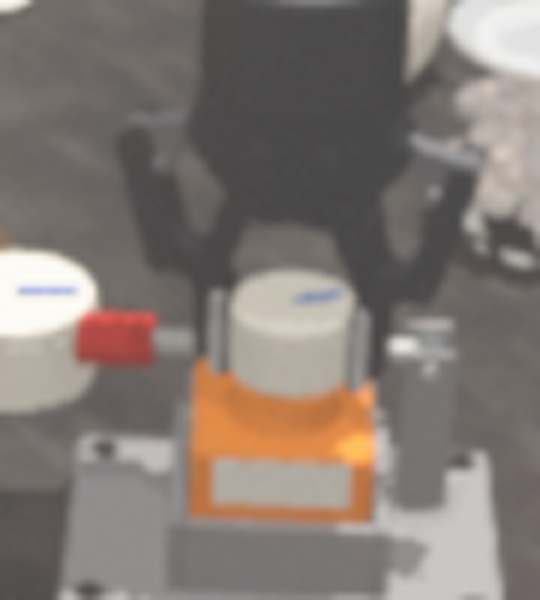

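Call:
servo_tool(
  commands=[0, 0, 0, -1, 1, 0, 0, 0, -2, 1, 0, 0, 0, -3, 1, 0, 0, 0, -4, 1, 0, 0, 0, -5, 1, 0, 0, 0, -6, 1, 0, 0, 0, -7, 1, 0, 0, 0, -7, 1, 0, 0, 0, -7, 1],
)

```text
clock: 9.83
eef_pos: [507.2, -64.4, 49.4]
tool_rot: [3.137, -0.0, 1.525]
force: [-0.5, 1.7, 12.2]
width: 47.0
```

```bash
python3 rel.py 504.5 -63.5 48.6 .426; python3 look.py scene 250 160 90 100 6 pics/s21.png
```

```text
9.8333 [507.2 -64.4  49.4] [ 3.137 -0.     1.525] F [-0.5  1.7 12.2] T [0.32 0.18 0.03] w 47.0 q [-0.06  0.67  0.2   2.04 -0.28  0.45  0.31]
t 0.03 -0.11 0.03 twist 10.5
[507.2 -64.4  49.4] F [-0.3  2.3 11.9] w 46.9 tcp px [[283. 446.]]
```

View pics/s21.png

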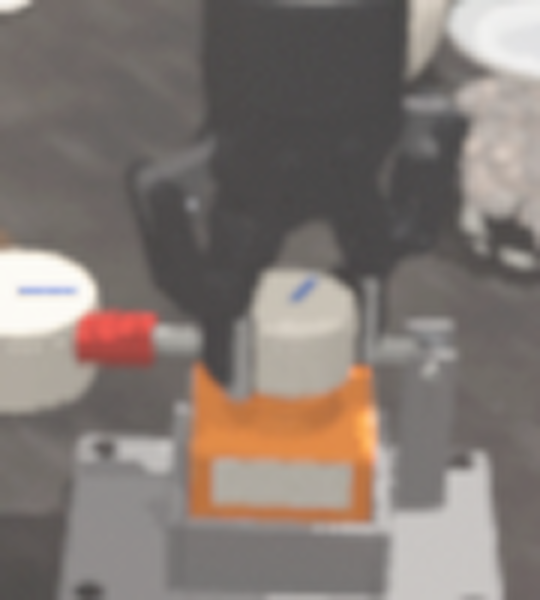

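Run:
```python
from h import *
s=pickle.load(open("scene0.pkl","rb"))
f=lambda x,y,z:plane(s,(250+x/6,160+y/6),z)
for n,a,b,z in(("20",(294,302),(342,293),116),("21",(293,300),(317,280),116),("18",(294,291),(330,290),122)):
    v=f(*b,z)-f(*a,z);print(n,np.degrees(np.arctan2(v[1],v[0]))+33.5)
```

```text
20 23.60863815991653
21 59.52320078182067
18 7.116827657178579
```

Call:
servo_tool(
  commands=[0, 0, -0.2, 0, 1, 0, 0, -0.4, 0, 1, 0, 0, -0.6, 0, 1, 0, 0, -0.6, 0, 1, 0, 0, -0.6, 0, 1],
)

```text
clock: 10.3
eef_pos: [504.8, -64.3, 62.9]
tool_rot: [3.141, 0.0, 1.525]
force: [-0.2, 0.2, -0.5]
width: 46.8
```

```bash
python3 rel.py 504.5 -63.5 48.6 .426; python3 look.py scene 250 160 90 100 6 pics/s22.png
```

```text
10.3 [504.8 -64.3  62.9] [3.141 0.    1.525] F [-0.2  0.2 -0.5] T [ 0.03  0.03 -0.01] w 46.8 q [-0.07  0.65  0.21  2.03 -0.28  0.49  0.3 ]
t 0.03 -0.01 0.57 twist 10.49
[504.5 -64.2  62.7] F [-0.3 -0.4 -0.9] w 47.2 tcp px [[278. 419.]]
```

View pics/s22.png

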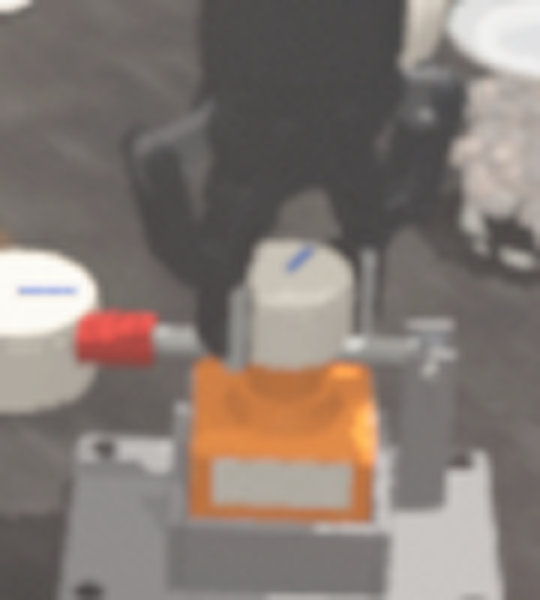

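The cap is free: it rises with no resistance and the bottle stays put. I lift on.

Call:
servo_tool(
  commands=[0, 0, -0.3, 0, 1, 0, 0, -0.6, 0, 1, 0, 0, -1, 0, 1, 0, 0, -1.5, 0, 1, 0, 0, -2, 0, 1, 0, 0, -2.5, 0, 1, 0, 0, -2.7, 0, 1, 0, 0, -2.7, 0, 1, 0, 0, -2.7, 0, 1, 0, 0, -2.7, 0, 1],
)

```text
clock: 11.18
eef_pos: [504.4, -63.9, 130.1]
tool_rot: [-3.141, -0.0, 1.525]
force: [0.0, -0.7, -0.2]
width: 47.2
```

Call:
servo_tool(
  commands=[0, 0, 0, 0, 1, 0, 0, 0, 0, 1, 0, 0, 0, 0, 1, 0, 0, 0, 0, 1],
)

```text
clock: 11.52
eef_pos: [504.5, -64.1, 130.1]
tool_rot: [-3.141, 0.0, 1.525]
force: [0.1, -0.8, 0.6]
width: 46.8
```

```bash
python3 rel.py 504.5 -63.5 48.6 .426; python3 look.py scene 210 110 130 150 5 pics/s23.png; python3 look.py top 170 100 200 150 4 pics/t23.png
```

```text
11.5167 [504.5 -64.1 130.1] [-3.141  0.     1.525] F [ 0.1 -0.8  0.6] T [ 0.01 -0.01  0.04] w 46.8 q [-0.11  0.54  0.27  1.98 -0.23  0.65  0.26]
t 0.02 -0.0 3.26 twist 10.5
[504.6 -64.1 130.2] F [ 0.5  0.7 -0.3] w 46.5 tcp px [[438. 473.]]
[504.7 -64.1 130.2] F [ 0.   0.2 -0.3] w 47.2 tcp px [[537. 354.]]
```

View pics/s23.png

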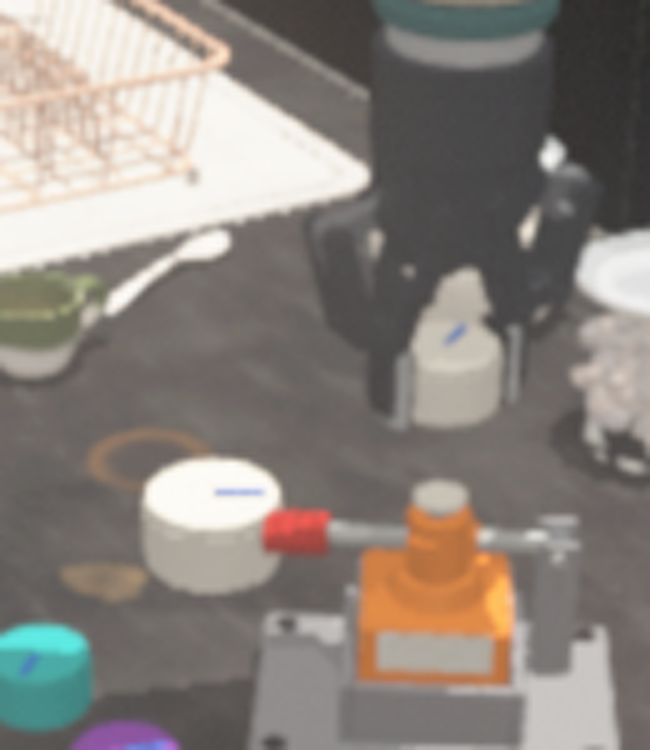

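View pics/t23.png

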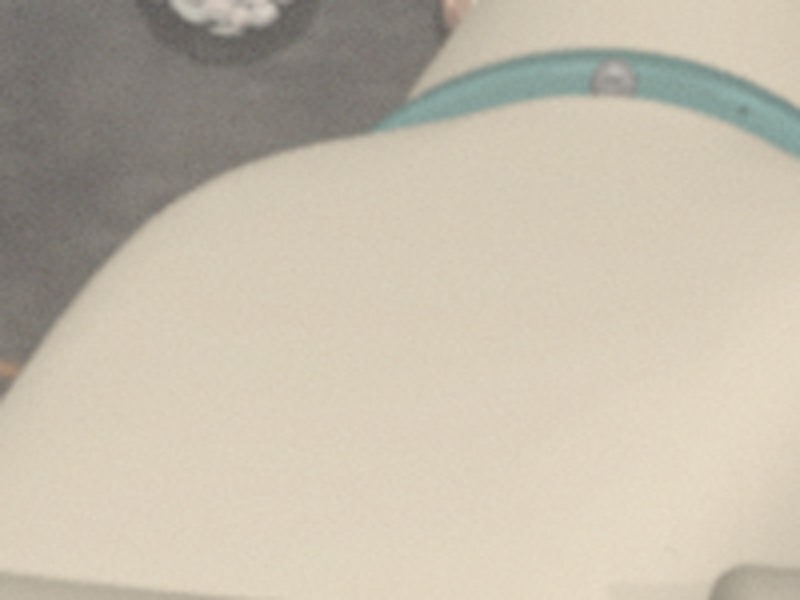

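```bash
sed -i 's/\[230,140\]/[210,110]/' tabp.py; python3 tabp.py|head -3
python3 - <<'E'
from h import *
s=pickle.load(open("scene0.pkl","rb"))
for z in (187,197,207): print(z,(proj(s,[[504.5,-64,z]])-[210,110])*5)
E
```

```text
0 [[256.0, 539.0], [324.0, 541.0], [260.0, 506.0], [256.0, 555.0], [290.0, 556.0]]
0.05 [[257.0, 526.0], [325.0, 531.0], [261.0, 493.0], [256.0, 542.0], [290.0, 545.0]]
0.1 [[259.0, 513.0], [327.0, 521.0], [263.0, 481.0], [257.0, 529.0], [291.0, 534.0]]
187 [[442.62340742 361.84791448]]
197 [[443.57421659 341.5594971 ]]
207 [[444.53462729 321.07296143]]
```

```bash
python3 -c "
from cell import ctrl
print(ctrl.finish_job())"
```

```text
the job is handed in; nothing more can be done
None
```

The bottle is open, and I handed the job in at about 11.7 s of the 51 s allowed; no verdict was reported. I pushed the clamp shut, pressed the cap about 6 mm (12.5 N) and turned it anticlockwise with 63° of wrist twist. I then lifted it straight up.

**Last checks**
- **Cap:** held at 47 mm opening and level. Its centre is about 72 mm above the rim, going by how far the arm rose, and the image agrees. It sits within about 5 mm of the bottle's axis.
- **Clamp:** about 0.02 rad from shut, read from the tab's position in the image.
- **Bottle and bystanders:** the bottle stayed seated. Nothing near the dock looked moved in the last scene picture, but I did not re-measure the glass, mug, blister or lemon.

**What disagreed**
- **Finger ends:** they were about 34 mm (shut) to 47 mm (open) higher than the reported TCP. I found this in the pictures and confirmed it by contact with the tab, then set all later heights from it.
- **Force reading:** the reading stayed near zero while the arm pushed the stiff clamp hinge, then jumped to 36.7 N when the clamp hit its stop.
- **Cap turn:** 60° measured in the picture against 63° of commanded twist. Both lie inside the 42° to 80° free range.
- **Top camera:** the arm hid the cap in the last top view, so the final checks rest on the scene camera and the arm's own readings.

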